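# Drive the worn bush out of the capper's bearing block

## Task

Change the worn bush of the capping machine: take the drift out of its sleeve, and with its slim steel nose drive the tight bush right through the bearing block, from the small-hole side, so that it drops into the steel tray behind. Then draw the drift back out, lay it flat on the black rubber mat and let go. Push gently, without ramming the drift against the block, and leave the jars, the loose lid and the other tools where they are.

Things in the scene. Friction and masses are not known exactly. Their poses are not given: they have to be found in the camera images.
- drift: the drift, 165 mm long, 160 g: square wooden grip 20 x 20 mm, 90 mm long, then a round steel nose 14 mm in diameter, 75 mm long, its last 4 mm tapering to 9 mm. Origin on its axis at the step between grip and nose; x along the axis to the nose tip. It starts loose and level in the sleeve, with only the last 55 mm of the nose sticking out. Flat on the mat its axis is 13 mm above the table
- drift_tip (a point): centre of the end of the drift's nose; x as the drift. Only the nose can be gripped to pull the drift out of the sleeve; the drift must then be put down and taken again by its square grip, because the nose has to go at least 55 mm deep into the block
- sleeve: fixed grey plastic sleeve, a covered box 116 mm long (x), 40 mm wide, 65 mm high, on a steel foot 90 mm wide, 6 mm high; open only at its +x end (the mouth, 58 mm from its origin). Inside, a channel 24 x 24 mm, 112 mm deep, floor 35 mm above the table. Origin at the middle of its underside; x points out of the mouth. The drift must be pulled about 115 mm along +x to come clear
- block: fixed aluminium bearing block, 55 mm thick (x), 80 mm wide (y), 105 mm high, on a foot 75 x 130 mm, 12 mm high. Origin at the middle of its underside, z up; x points the way the bush is driven out. Joined to its +x side is an open steel tray, x = 38 to 159 mm, y = -55 to 55 mm, 40 mm high, floor 4 mm above the table
- bore_in (a point): where the drift goes in: centre of the small hole on the block's -x face, 75 mm above the table; x as the block, along the bore. The bore runs level right through the 55 mm thick block: the first 15 mm are 17 mm in diameter, the other 40 mm are 25 mm in diameter and hold the bush
- bush: the worn brass bush, 24 mm in diameter, 36 mm long, its hole too small for the drift. Origin at its centre, x along its axis. At first its near end is 15 to 18 mm inside the block's -x face. A sprung shoe holds it: it takes about 8 to 18 N to move, until its near end is about 46 mm deep; it falls into the tray at the latest when the nose tip is through the block
- mat: fixed black rubber mat, 160 mm (x) by 220 mm (y), 3 mm thick, bare at the start. Origin at the middle of its underside
- jar_a: jar of brown spread, 62 mm in diameter, 114 mm high, on the far side; to be left alone. Origin at its underside
- jar_b: the same kind of jar, with a paper band, on the right side near the robot; to be left alone. Origin at its underside
- jar_c: the same kind of jar, beyond the sleeve on the left; to be left alone. Origin at its underside
- lid: loose jar lid, 62 mm in diameter, 16 mm high, lying near the robot; to be left alone. Origin at its underside
- wrench: wrench lying near the robot; to be left alone. Origin at its underside
- screwdriver: screwdriver lying on the far side; to be left alone. Origin at its underside
- punch: a punch lying on the table at the left: square grip 24 mm, nose 20 mm thick, 140 mm long in all; too thick for the small hole; to be left alone. Origin at its underside
Mind the look-alikes: they are no part of the job. Leave any yellow look-alike of the block alone.

How it is judged:
By the outcome, as a careful person would: the job done as asked, in the order asked, and still so for the second after the job is handed in, with the robot touching nothing.
It also fails if it takes over 58 s, if anything falls off the work surface, if the arm or the gripper's body presses on something with over 40 N, if the wrist force passes 120 N, or if a joint passes its speed limit or range.

## Robot

A 7-joint arm with a two-finger parallel gripper is mounted at the origin on the work surface. World frame = base frame: x ahead of the robot, y to its left, z up, the work surface at z = 0. Lengths are in mm, angles in rad, forces in N, time in s.
With the tool pointing down it reaches from about 425 to 925 mm from the base axis. Payload 6.8 kg.
Tool frame: the origin (TCP) lies on the centre line of the jaws, within the pads' length; the fingertips stand 17 mm ahead of it and the grasp point (between the pads) lies 2 mm behind it; z points along the fingers, y is the direction in which the jaws open and shut (so a half turn about z gives the same grasp; the last joint's range is limited). The gripper opens to 88 mm and grips with 3 to 60 N. Pads are 20 mm wide; open, the fingers measure 115 mm over their backs; the gripper's body (75 mm by 178 mm) begins 61 mm behind the grasp point.
Start: joints at [-1.335, 0.477, 0.022, 1.555, -0.011, 1.109, -0.083], TCP at [227.517, 635.518, 239.664] pointing down, gripper open.
Joint ranges: [-2.96, 2.96], [-0.34, 2.1], [-1.41, 1.46], [0.24, 2.44], [-1.37, 4.51], [0.17, 1.92], [-2.96, 2.96]. Speed limits (rad/s): [2.39, 2.39, 3.14, 3.14, 3.14, 3.14, 3.14].

## Interface

Orientations are given as [roll, pitch, yaw] about the fixed x, y, z axes, in that order (R = Rz(yaw) Ry(pitch) Rx(roll)).
In Python, from bench import r gives the robot as it stands. The module is installed in compiled form; this text tells all that it offers.
- The arm moves only by the shell command python3 -m pendant 'ROWS' [FORCE]. ROWS is JSON, a list of rows, each an object of numbers: "dx", "dy", "dz": the shift along the tool's x, y, z in m; "wx", "wy", "wz": the turn, a rotation vector about the tool's x, y, z in degrees; "fingers": the opening in per cent of the stroke, from 0 (shut) to 100 (fully open). In form: [{"dx": .., "dy": .., "dz": .., "wx": .., "wy": .., "wz": .., "fingers": ..}, ...]. A call has exactly 8 rows; each row is the pose to reach, as a shift and turn from the pose commanded when the call began, along the tool's axes at that moment; what a row does not reach only later rows make up. A row lasts 1/12 s, in which the tool goes at most 41.7 mm and 7.16 degrees, less where a joint would pass 70% of its speed; a pose out of reach is approached as far as the arm can. A call with a gripper value outside its range is refused whole. The fingers move at their own pace and stop on an object; FORCE is the grip in N (left out, the last holds). Time passes only in rows, so rows that repeat a pose let the fingers close, or fill a call up. It gives the time, the measured TCP pose, the force and the opening at its end, in the units of the state.
- r.get_obs(): the state, without advancing time (a new reading comes with each control period).
- r.camera(name): name is "scene" or "top" or "wrist"; returns the picture (400x640x3 uint8, blue, green, red); there is no depth.
- r.camera_model(name): a dict with "vfov" (degrees; the focal length in pixels is half the picture's height over the tangent of half this angle, whatever the lens; pixels are square), "cx", "cy" (the principal point, pixels), "xyz" and "rotation" of the camera in the world; the wrist camera has in their place "T_tool_cam" (4x4, takes a point from camera to tool coordinates, whose origin is the TCP and whose axes are the flange's). Camera axes: x right, y down, z forward; pixel columns grow to the right and rows downward; lengths in mm; the calibration is good to about 2 mm. A picture is of the moment at which its call begins: read the wrist's pose just before it. camera_model takes no time and is no camera call.
- r.sign_off(): hands the job in, once; it reports no verdict.
Trained networks look in the newest picture that a camera, given by its name, has taken for a name from the list of things; names that differ only in an ending like _2 or _b are one class to them, and where a whole thing is asked for, a point or a joint stands for the part that bears it (a point fixed in the world has none). Each returns a list of dicts, best first, with "p" (0 to 1); they miss things now and then, are a little off and sometimes report something else, mostly with a low value. They report only what shows in the picture. A call takes as long as a camera call. They do not tell look-alikes from the thing itself.
- r.search_frame(camera, thing): "bbox" ([left, top, width, height] in pixels, round what is visible of it).
- r.silhouettes(camera, thing): "region" (400x640 bool, what is visible of it) and "bbox" ([left, top, width, height] in pixels, round what is visible of it).
The state is a dict: "t": time; "joints": joint angles; "joint_velocities": joint speeds; "effort": joint torques, N m; "eef_pos": TCP position; "eef_rot": TCP orientation; "contact_force": force on the tool from outside, world axes, zero at the start; "wrist_torque": the same for the moment, N m; "opening": opening from 0.0 (shut) to 1.0 (fully open).
Only numpy, scipy, OpenCV 4.12 (cv2) and the standard library are available. Lean on these libraries where they do the work, as an engineer would, in place of code of your own. Each camera call takes 0.05 s, during which the arm holds its last target.

## Working session

There is one attempt and no reset: what is moved stays moved. The work goes in short steps, Python scripts to look and compute and a shell command to move; the robot and the scene stay as the last step left them, time stands still between calls to the robot, and variables do not carry over. Pictures are saved under pics/ and viewed, and the job is handed in when it is done.

```bash
mkdir -p pics; ls; python3 - <<'E'
from bench import r
import cv2
o=r.get_obs();print(o)
for n in ("scene","top","wrist"):
    print(n,r.camera_model(n)); cv2.imwrite(f"pics/{n}0.png",r.camera(n))
E
```

```text
pics
{'t': 0.0, 'joints': array([-1.33510972,  0.47778749,  0.02232842,  1.55638196, -0.0115124 ,
        1.10932751, -0.08310274]), 'joint_velocities': array([-0.00102798, -0.0010292 ,  0.00048407, -0.00090698, -0.00125884,
       -0.00244443, -0.00113105]), 'effort': array([-1.42465200e-03, -5.82849777e+01,  1.53407604e+00, -2.72595960e+01,
       -5.43944025e-02,  1.70885003e-02,  1.63580303e-04]), 'eef_pos': array([227.32694078, 634.98467478, 238.71928616]), 'eef_rot': array([-3.13981987e+00,  1.14798789e-04,  2.79783025e+00]), 'contact_force': array([0.42329597, 0.38196808, 0.075688  ]), 'wrist_torque': array([-0.02210796, -0.00559221, -0.06210412]), 'opening': 0.9988420765261607}
scene {'vfov': 50.398022936383, 'cx': 303.97241880715364, 'cy': 195.074739608151, 'xyz': array([1580.57075331,  410.60315735,  957.27871404]), 'rotation': array([-2.24387442,  0.00840554,  1.84196788])}
top {'vfov': 45.321175566576976, 'cx': 326.01528459784527, 'cy': 191.60909358673885, 'xyz': array([ 270.00843267,  107.10646982, 1406.17013111]), 'rotation': array([-2.98356881e+00, -2.44170414e-04, -1.55645228e+00])}
wrist {'vfov': 64.97998117952918, 'cx': 324.40103974969134, 'cy': 201.61428563916414, 'T_tool_cam': array([[-4.36852347e-04, -9.66862717e-01, -2.55296486e-01,
         6.84949875e+01],
       [ 9.99999607e-01, -2.25259846e-04, -8.58048743e-04,
        -2.10113934e-01],
       [ 7.72107292e-04, -2.55296760e-01,  9.66862435e-01,
        -1.45009406e+02],
       [ 0.00000000e+00,  0.00000000e+00,  0.00000000e+00,
         1.00000000e+00]])}
```

View pics/scene0.png

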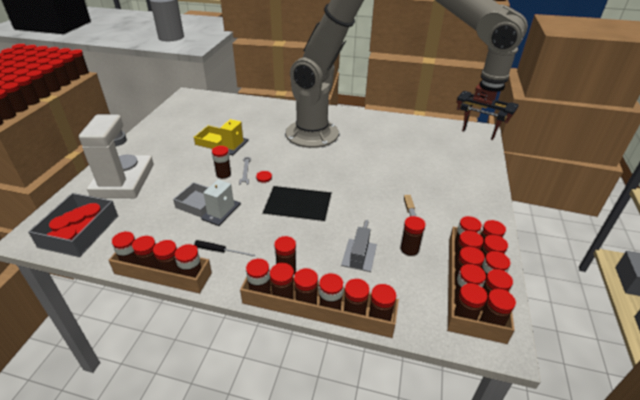

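View pics/top0.png

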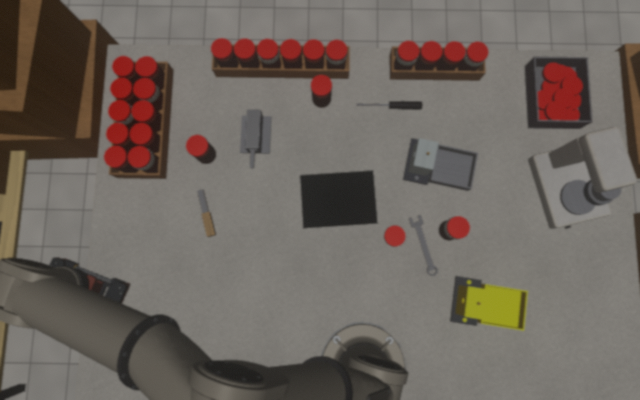

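View pics/wrist0.png

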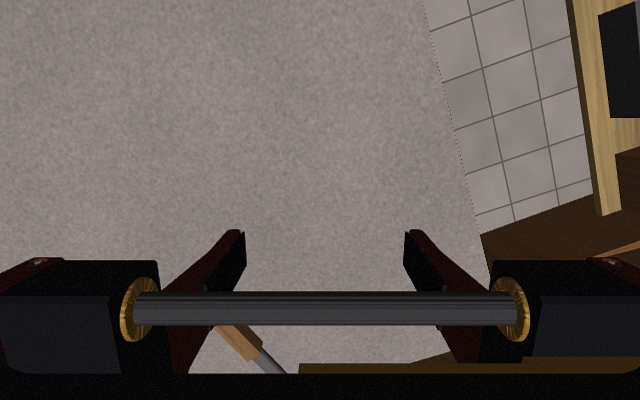

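```bash
cat > h.py <<'E'
from bench import r
import numpy as np, cv2
from scipy.spatial.transform import Rotation as R
def cam(n,obs=None):
    m=r.camera_model(n); f=200/np.tan(np.radians(m['vfov'])/2)
    K=np.array([[f,0,m['cx']],[0,f,m['cy']],[0,0,1]])
    if n=='wrist':
        o=obs or r.get_obs(); T=np.eye(4);T[:3,:3]=R.from_euler('xyz',o['eef_rot']).as_matrix();T[:3,3]=o['eef_pos']
        T=T@m['T_tool_cam']; return K,T[:3,:3],T[:3,3]
    return K,R.from_euler('xyz',m['rotation']).as_matrix(),np.array(m['xyz'])
def ray(c,uv,z):
    K,Rm,p=c; d=Rm@np.linalg.solve(K,[uv[0],uv[1],1.]); return p+d*(z-p[2])/d[2]
def proj(c,X):
    K,Rm,p=c; q=K@(Rm.T@(np.asarray(X,float)-p)); return q[:2]/q[2]
def tool(obs):
    return R.from_euler('xyz',obs['eef_rot']).as_matrix(),obs['eef_pos']
E
python3 - <<'E'
from h import *
import numpy as np
c={n:cam(n) for n in('top','scene')}
for th in('drift','sleeve','block','mat','bush'):
  for n in c:
    for d in r.silhouettes(n,th)[:3]:
        ys,xs=np.nonzero(d['region']); rc=cv2.minAreaRect(np.c_[xs,ys].astype(np.float32))
        print(th,n,round(d['p'],2),np.round(d['bbox']),'minrect',np.round(rc[0],1),np.round(rc[1],1),round(rc[2],1),'z0:',np.round(ray(c[n],rc[0],0)))
for uv,z in [((252,167),45),((254,111),65),((254,145),65),((427,158),105),((339,199),3),((198,146),114),((321,86),114)]: print(uv,np.round(ray(c['top'],uv,z)))
print(r.get_obs()['t'])
E
```

```text
drift top 0.57 [252. 148.   4.  23.] minrect [252.3 158. ] [ 4.8 18.3] 4.4 z0: [593. 333.   0.]
sleeve top 0.67 [242. 107.  32.  51.] minrect [255.7 131.3] [31.1 44.9] 3.4 z0: [676. 326.   0.]
sleeve scene 0.7 [340. 226.  37.  47.] minrect [360.  248.5] [30.3 42.2] 14.0 z0: [638. 321.   0.]
block top 0.64 [405. 141.  75.  52.] minrect [441.1 164.3] [69.8 44.5] 11.8 z0: [ 582. -234.    0.]
block top 0.6 [452. 276.  76.  52.] minrect [489.7 302.6] [75.  47.4] 6.7 z0: [ 179. -364.    0.]
block top 0.25 [383. 224.  21.  20.] minrect [394.8 235.2] [19.8 20.5] 45.0 z0: [367. -93.   0.]
block scene 0.9 [194. 120.  52.  33.] minrect [219.7 140.4] [32.6 50.4] 74.7 z0: [ 155. -372.    0.]
block scene 0.72 [174. 183.  68.  43.] minrect [207.1 202. ] [49.6 54. ] 47.5 z0: [ 553. -241.   -0.]
mat top 0.76 [304. 172.  72.  59.] minrect [338.6 198.8] [53.5 74.6] 86.2 z0: [473.  72.   0.]
mat scene 0.97 [263. 189.  67.  31.] minrect [296.4 203.1] [64.6 29.8] 7.1 z0: [476.  68.   0.]
bush top 0.46 [358. 103.  63.   8.] minrect [389.5 105.5] [ 9. 65.] 90.0 z0: [764. -80.   0.]
bush scene 0.43 [254. 170.  16.  10.] minrect [262.5 176.5] [11. 15.] 90.0 z0: [ 357. -103.    0.]
(252, 167) [556. 326.  45.]
(254, 111) [718. 323.  65.]
(254, 145) [617. 319.  65.]
(427, 158) [ 576. -170.  105.]
(339, 199) [472.  71.   3.]
(198, 146) [599. 467. 114.]
(321, 86) [778. 128. 114.]
0.65
```

```bash
python3 - <<'E'
import cv2
a=cv2.imread('pics/top0.png');s=cv2.imread('pics/scene0.png')
x=cv2.resize(a[90:180,180:300],None,fx=5,fy=5,interpolation=cv2.INTER_CUBIC);cv2.imwrite('pics/c1.png',x)
x=cv2.resize(a[125:200,395:485],None,fx=6,fy=6,interpolation=cv2.INTER_CUBIC);cv2.imwrite('pics/c2.png',x)
E
```

```text
(no output)
```

View pics/c1.png

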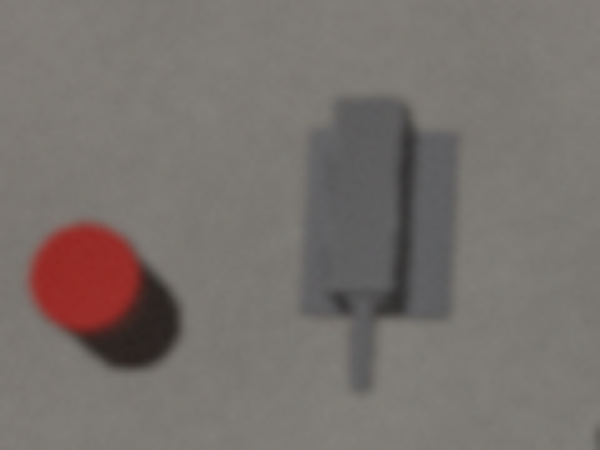

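View pics/c2.png

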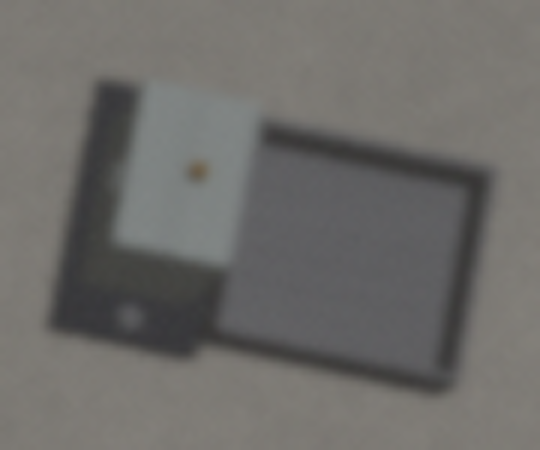

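```bash
python3 - <<'E'
from h import *
c=cam('top')
P=lambda u,v,s,u0,v0,z: ray(c,(u0+u/s-.4,v0+v/s-.4),z)
t=P(362,392,5,180,90,45);b=P(367,297,5,180,90,45)
print('tip',t,'base',b,np.linalg.norm(t-b),'yaw',np.degrees(np.arctan2(*(t-b)[1::-1])))
q=[P(*k,6,395,125,105) for k in((142,82),(262,105),(237,265),(115,245))]
q=np.array(q);print(q.round(1)); print('center',q.mean(0),'x dirs',[np.degrees(np.arctan2(*d[1::-1])) for d in(q[1]-q[0],q[2]-q[3])],[np.linalg.norm(d) for d in(q[1]-q[0],q[2]-q[3],q[3]-q[0])],'ydirs',[np.degrees(np.arctan2(*d[1::-1])) for d in(q[0]-q[3],q[1]-q[2])])
# tray edges outer top z=40
w=[P(*k,6,395,125,40) for k in((265,122),(493,170),(450,392))];w=np.array(w);print(w,[np.degrees(np.arctan2(*d[1::-1])) for d in(w[1]-w[0],w[1]-w[2])])
E
```

```text
tip [553.13189829 325.49929869  45.        ] base [609.74500817 324.76887091  45.        ] 56.61782170861511 yaw 179.26080536285838
[[ 632.3 -146.4  105. ]
 [ 622.  -202.1  105. ]
 [ 545.7 -188.9  105. ]
 [ 554.4 -132.6  105. ]]
center [ 588.61717915 -167.50171629  105.        ] x dirs [np.float64(-100.41668470830618), np.float64(-98.72664201726151)] [np.float64(56.68863242016574), np.float64(56.876093163984855), np.float64(79.11654009270552)] ydirs [np.float64(-9.990819987770806), np.float64(-9.861207707212687)]
[[ 631.09152989 -218.8476813    40.        ]
 [ 608.60799803 -329.47441361   40.        ]
 [ 498.56397634 -304.90720239   40.        ]] [np.float64(-101.48819717417808), np.float64(-12.584853806269887)]
```

```bash
cat > to.py <<'E'
import sys
from h import *
# target x y z yaw_deg
a=[float(v) for v in sys.argv[1:5]]
o=r.get_obs(); Rm,p=tool(o)
Rt=R.from_euler('xyz',[np.pi,0,np.radians(a[3])]).as_matrix()
print('now',p.round(1),np.degrees(o['eef_rot']).round(2),'t',o['t'],'j',o['joints'].round(2))
print('d(m)',(Rm.T@(np.array(a[:3])-p)/1000).round(4),'w(deg)',np.degrees(R.from_matrix(Rm.T@Rt).as_rotvec()).round(2))
E
python3 to.py 588 325 200 10
```

```text
now [227.5 635.5 239.7] [180.   -0.  160.3] t 0.65 j [-1.34  0.48  0.02  1.56 -0.01  1.11 -0.08]
d(m) [-0.444  -0.1708  0.0397] w(deg) [ -0.   -0.  150.3]
```

```bash
python3 -m pendant '[{"dx":-0.03,"dy":-0.012,"wz":7},{"dx":-0.06,"dy":-0.024,"wz":14},{"dx":-0.1,"dy":-0.04,"wz":21},{"dx":-0.135,"dy":-0.052,"wz":28},{"dx":-0.17,"dy":-0.065,"wz":35},{"dx":-0.205,"dy":-0.08,"wz":42},{"dx":-0.24,"dy":-0.092,"wz":49},{"dx":-0.275,"dy":-0.105,"wz":56}]'; python3 to.py 588 325 200 0
```

```text
now [227.5 635.5 239.7] [180.   -0.  160.3] t 0.65 j [-1.34  0.48  0.02  1.56 -0.01  1.11 -0.08]
d(m) [-0.444  -0.1708  0.0397] w(deg) [ -0.   -0.  160.3]invalid input at $[0]: expected keys dx, dy, dz, wx, wy, wz, fingers
```

```bash
python3 -m pendant '[{"dx":-0.03,"dy":-0.012,"dz":0,"wx":0,"wy":0,"wz":7,"fingers":100},{"dx":-0.06,"dy":-0.024,"dz":0,"wx":0,"wy":0,"wz":14,"fingers":100},{"dx":-0.1,"dy":-0.04,"dz":0,"wx":0,"wy":0,"wz":21,"fingers":100},{"dx":-0.135,"dy":-0.052,"dz":0,"wx":0,"wy":0,"wz":28,"fingers":100},{"dx":-0.17,"dy":-0.065,"dz":0,"wx":0,"wy":0,"wz":35,"fingers":100},{"dx":-0.205,"dy":-0.08,"dz":0,"wx":0,"wy":0,"wz":42,"fingers":100},{"dx":-0.24,"dy":-0.092,"dz":0,"wx":0,"wy":0,"wz":49,"fingers":100},{"dx":-0.275,"dy":-0.105,"dz":0,"wx":0,"wy":0,"wz":56,"fingers":100}]'; python3 to.py 588 325 200 0
```

```text
t: 1.32
eef_pos: [452.2, 442.8, 240.0]
eef_rot: [3.141, -0.001, 1.815]
contact_force: [1.1, 0.8, -0.3]
opening: 1.0
now [452.2 442.8 240. ] [ 1.7998e+02 -3.0000e-02  1.0397e+02] t 1.3167 j [-1.1   0.42  0.3   1.68 -0.14  1.07 -0.51]
d(m) [-0.1471  0.1033  0.04  ] w(deg) [-1.0000e-02 -5.0000e-02  1.0397e+02]
```

```bash
python3 -m pendant '[{"dx":-0.018,"dy":0.013,"dz":0.005,"wx":0,"wy":0,"wz":7,"fingers":100},{"dx":-0.037,"dy":0.026,"dz":0.01,"wx":0,"wy":0,"wz":14,"fingers":100},{"dx":-0.055,"dy":0.039,"dz":0.015,"wx":0,"wy":0,"wz":21,"fingers":100},{"dx":-0.074,"dy":0.052,"dz":0.02,"wx":0,"wy":0,"wz":28,"fingers":100},{"dx":-0.092,"dy":0.065,"dz":0.025,"wx":0,"wy":0,"wz":35,"fingers":100},{"dx":-0.11,"dy":0.078,"dz":0.03,"wx":0,"wy":0,"wz":42,"fingers":100},{"dx":-0.13,"dy":0.09,"dz":0.035,"wx":0,"wy":0,"wz":49,"fingers":100},{"dx":-0.147,"dy":0.103,"dz":0.04,"wx":0,"wy":0,"wz":56,"fingers":100}]'; python3 to.py 588 325 160 0
```

```text
t: 1.98
eef_pos: [588.0, 325.8, 199.6]
eef_rot: [3.141, -0.0, 0.837]
contact_force: [0.7, 0.8, -0.7]
opening: 0.996
now [588.  325.8 199.6] [ 1.7999e+02 -1.0000e-02  4.7940e+01] t 1.9833 j [-0.97  0.56  0.54  1.63 -0.32  1.04 -1.07]
d(m) [-0.0006  0.0005  0.0396] w(deg) [ 0.000e+00 -1.000e-02  4.794e+01]
```

```bash
python3 -m pendant '[{"dx":0,"dy":0,"dz":0.005,"wx":0,"wy":0,"wz":7,"fingers":100},{"dx":0,"dy":0,"dz":0.01,"wx":0,"wy":0,"wz":14,"fingers":100},{"dx":0,"dy":0,"dz":0.015,"wx":0,"wy":0,"wz":21,"fingers":100},{"dx":0,"dy":0,"dz":0.02,"wx":0,"wy":0,"wz":28,"fingers":100},{"dx":0,"dy":0,"dz":0.025,"wx":0,"wy":0,"wz":35,"fingers":100},{"dx":0,"dy":0,"dz":0.03,"wx":0,"wy":0,"wz":42,"fingers":100},{"dx":0,"dy":0,"dz":0.04,"wx":0,"wy":0,"wz":48,"fingers":100},{"dx":0,"dy":0,"dz":0.04,"wx":0,"wy":0,"wz":48,"fingers":100}]'; python3 to.py 588 325 55 0
python3 - <<'E'
from h import *
o=r.get_obs(); im=r.camera('wrist'); c=cam('wrist',o); cv2.imwrite('pics/w1.png',im)
for X in((553,325.5,45),(610,324.8,45)): print(proj(c,X).round(1))
E
```

```text
t: 2.65
eef_pos: [586.0, 327.1, 157.8]
eef_rot: [3.14, 0.002, 0.002]
contact_force: [-0.7, 0.4, -0.6]
opening: 1.001
now [586.  327.1 157.8] [1.799e+02 1.300e-01 1.400e-01] t 2.65 j [-1.08  0.66  0.72  1.67 -0.5   1.01 -1.76]
d(m) [0.0023 0.0019 0.1028] w(deg) [0.1  0.13 0.14]
[325.1 240.2]
[326.1 176. ]
```

View pics/w1.png

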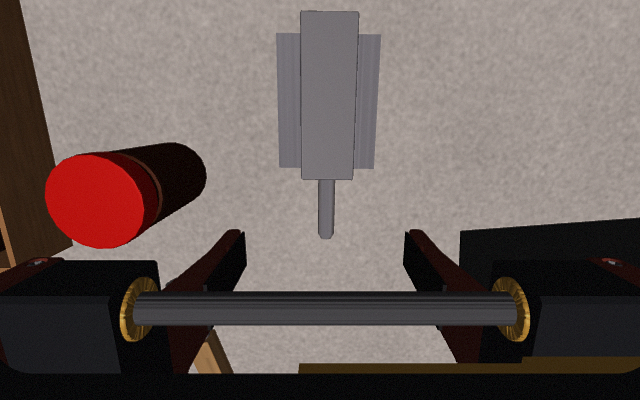

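```bash
python3 -m pendant '[{"dx":0.002,"dy":0.002,"dz":0.025,"wx":0,"wy":0,"wz":0,"fingers":70},{"dx":0.002,"dy":0.002,"dz":0.05,"wx":0,"wy":0,"wz":0,"fingers":60},{"dx":0.002,"dy":0.002,"dz":0.07,"wx":0,"wy":0,"wz":0,"fingers":60},{"dx":0.002,"dy":0.002,"dz":0.085,"wx":0,"wy":0,"wz":0,"fingers":60},{"dx":0.002,"dy":0.002,"dz":0.095,"wx":0,"wy":0,"wz":0,"fingers":60},{"dx":0.002,"dy":0.002,"dz":0.103,"wx":0,"wy":0,"wz":0,"fingers":60},{"dx":0.002,"dy":0.002,"dz":0.103,"wx":0,"wy":0,"wz":0,"fingers":60},{"dx":0.002,"dy":0.002,"dz":0.103,"wx":0,"wy":0,"wz":0,"fingers":60}]'; python3 to.py 588 325 55 0
python3 - <<'E'
from h import *
o=r.get_obs(); im=r.camera('wrist'); cv2.imwrite('pics/w2.png',im)
E
```

```text
t: 3.37
eef_pos: [589.6, 325.0, 57.2]
eef_rot: [-3.141, -0.001, 0.006]
contact_force: [0.0, -0.3, 1.0]
opening: 0.599
now [589.6 325.   57.2] [-1.7998e+02 -3.0000e-02  3.3000e-01] t 3.3667 j [-1.02  0.77  0.63  1.72 -0.58  0.85 -1.69]
d(m) [-0.0016  0.      0.0022] w(deg) [-0.02 -0.03  0.33]
```

View pics/w2.png

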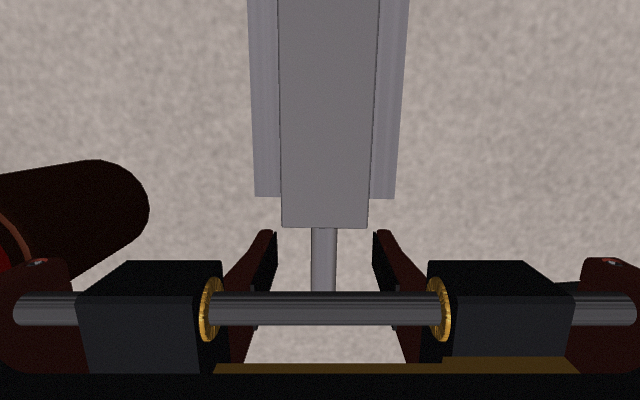

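```bash
python3 -m pendant '[{"dx":0,"dy":0,"dz":0.002,"wx":0,"wy":0,"wz":0,"fingers":30},{"dx":0,"dy":0,"dz":0.002,"wx":0,"wy":0,"wz":0,"fingers":10},{"dx":0,"dy":0,"dz":0.002,"wx":0,"wy":0,"wz":0,"fingers":0},{"dx":0,"dy":0,"dz":0.002,"wx":0,"wy":0,"wz":0,"fingers":0},{"dx":0,"dy":0,"dz":0.002,"wx":0,"wy":0,"wz":0,"fingers":0},{"dx":0,"dy":0,"dz":0.002,"wx":0,"wy":0,"wz":0,"fingers":0},{"dx":0,"dy":0,"dz":0.002,"wx":0,"wy":0,"wz":0,"fingers":0},{"dx":0,"dy":0,"dz":0.002,"wx":0,"wy":0,"wz":0,"fingers":0}]' 50
```

```text
t: 4.08
eef_pos: [589.2, 325.0, 54.7]
eef_rot: [-3.142, -0.0, 0.005]
contact_force: [0.7, 0.6, 0.9]
opening: 0.144
```

```bash
python3 -m pendant '[{"dx":-0.008,"dy":0,"dz":-0.001,"wx":0,"wy":0,"wz":0,"fingers":0},{"dx":-0.018,"dy":0,"dz":-0.001,"wx":0,"wy":0,"wz":0,"fingers":0},{"dx":-0.03,"dy":0,"dz":-0.001,"wx":0,"wy":0,"wz":0,"fingers":0},{"dx":-0.042,"dy":0,"dz":-0.001,"wx":0,"wy":0,"wz":0,"fingers":0},{"dx":-0.054,"dy":0,"dz":-0.001,"wx":0,"wy":0,"wz":0,"fingers":0},{"dx":-0.066,"dy":0,"dz":-0.001,"wx":0,"wy":0,"wz":0,"fingers":0},{"dx":-0.076,"dy":0,"dz":-0.001,"wx":0,"wy":0,"wz":0,"fingers":0},{"dx":-0.08,"dy":0,"dz":-0.001,"wx":0,"wy":0,"wz":0,"fingers":0}]'
python3 - <<'E'
from h import *
o=r.get_obs(); im=r.camera('wrist'); cv2.imwrite('pics/w3.png',im)
E
```

```text
t: 4.75
eef_pos: [506.6, 324.8, 55.4]
eef_rot: [3.142, 0.002, 0.006]
contact_force: [1.3, -0.2, -1.7]
opening: 0.146
```

View pics/w3.png

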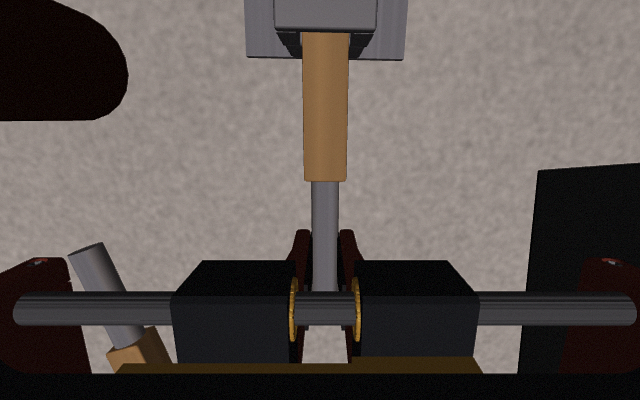

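```bash
python3 -m pendant '[{"dx":-0.01,"dy":0,"dz":0,"wx":0,"wy":0,"wz":0,"fingers":0},{"dx":-0.022,"dy":0,"dz":0,"wx":0,"wy":0,"wz":0,"fingers":0},{"dx":-0.034,"dy":0,"dz":0,"wx":0,"wy":0,"wz":0,"fingers":0},{"dx":-0.046,"dy":0,"dz":-0.001,"wx":0,"wy":0,"wz":0,"fingers":0},{"dx":-0.052,"dy":0,"dz":-0.003,"wx":0,"wy":0,"wz":0,"fingers":0},{"dx":-0.052,"dy":0.0,"dz":-0.02,"wx":0,"wy":0,"wz":0,"fingers":0},{"dx":-0.052,"dy":0,"dz":-0.04,"wx":0,"wy":0,"wz":0,"fingers":0},{"dx":-0.052,"dy":0,"dz":-0.06,"wx":0,"wy":0,"wz":0,"fingers":0}]'
python3 - <<'E'
from h import *
o=r.get_obs(); im=r.camera('wrist'); cv2.imwrite('pics/w4.png',im)
E
python3 to.py 520 75 100 80
```

```text
t: 5.47
eef_pos: [456.3, 324.1, 116.2]
eef_rot: [3.141, 0.001, 0.005]
contact_force: [0.6, 0.3, -1.6]
opening: 0.143
now [458.6 325.1 119.9] [-179.81   -0.19    0.27] t 5.5167 j [-1.28  0.54  0.74  1.97 -0.5   0.81 -1.83]
d(m) [0.0602 0.2505 0.0192] w(deg) [-2.000e-02 -2.900e-01 -7.973e+01]
```

View pics/w4.png

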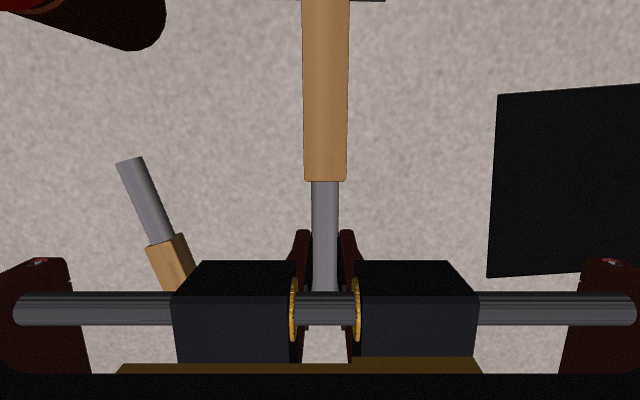

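```bash
python3 -m pendant '[{"dx":0.002,"dy":0.025,"dz":0,"wx":0,"wy":0,"wz":-7,"fingers":0},{"dx":0.005,"dy":0.05,"dz":0,"wx":0,"wy":0,"wz":-14,"fingers":0},{"dx":0.008,"dy":0.075,"dz":0,"wx":0,"wy":0,"wz":-21,"fingers":0},{"dx":0.01,"dy":0.1,"dz":0,"wx":0,"wy":0,"wz":-28,"fingers":0},{"dx":0.013,"dy":0.125,"dz":0,"wx":0,"wy":0,"wz":-35,"fingers":0},{"dx":0.016,"dy":0.15,"dz":0,"wx":0,"wy":0,"wz":-42,"fingers":0},{"dx":0.019,"dy":0.175,"dz":0,"wx":0,"wy":0,"wz":-49,"fingers":0},{"dx":0.022,"dy":0.2,"dz":0,"wx":0,"wy":0,"wz":-56,"fingers":0}]'
python3 to.py 490 20 60 80
```

```text
t: 6.18
eef_pos: [479.9, 123.3, 115.6]
eef_rot: [3.141, -0.0, 0.989]
contact_force: [0.8, 0.9, -2.1]
opening: 0.146
now [479.9 123.3 115.6] [ 1.7999e+02 -2.0000e-02  5.6660e+01] t 6.1833 j [-0.79  0.39  0.5   2.12 -0.29  0.7  -0.68]
d(m) [-0.0808  0.0652  0.0556] w(deg) [ 2.000e-02 -2.000e-02 -2.334e+01]
```

```bash
python3 -m pendant '[{"dx":-0.016,"dy":0.013,"dz":0,"wx":0,"wy":0,"wz":-6,"fingers":0},{"dx":-0.032,"dy":0.026,"dz":0.005,"wx":0,"wy":0,"wz":-12,"fingers":0},{"dx":-0.048,"dy":0.039,"dz":0.015,"wx":0,"wy":0,"wz":-18,"fingers":0},{"dx":-0.064,"dy":0.052,"dz":0.03,"wx":0,"wy":0,"wz":-23.3,"fingers":0},{"dx":-0.081,"dy":0.065,"dz":0.045,"wx":0,"wy":0,"wz":-23.3,"fingers":0},{"dx":-0.081,"dy":0.065,"dz":0.06,"wx":0,"wy":0,"wz":-23.3,"fingers":0},{"dx":-0.081,"dy":0.065,"dz":0.07,"wx":0,"wy":0,"wz":-23.3,"fingers":0},{"dx":-0.081,"dy":0.065,"dz":0.07,"wx":0,"wy":0,"wz":-23.3,"fingers":0}]'
python3 to.py 490 20 24 80
python3 - <<'E'
from h import *
cv2.imwrite('pics/w5.png',r.camera('wrist'));cv2.imwrite('pics/t5.png',r.camera('top'));cv2.imwrite('pics/s5.png',cv2.resize(r.camera('scene')[150:260,180:380],None,fx=4,fy=4))
E
```

```text
t: 6.85
eef_pos: [487.9, 21.0, 44.0]
eef_rot: [-3.139, 0.001, 1.389]
contact_force: [-0.2, 0.3, -2.0]
opening: 0.142
now [487.9  21.   44. ] [-1.7983e+02  6.0000e-02  7.9590e+01] t 6.85 j [-0.44  0.49  0.34  2.16 -0.31  0.54 -0.06]
d(m) [-0.0006  0.0023  0.02  ] w(deg) [-0.17  0.06 -0.41]
```

View pics/w5.png

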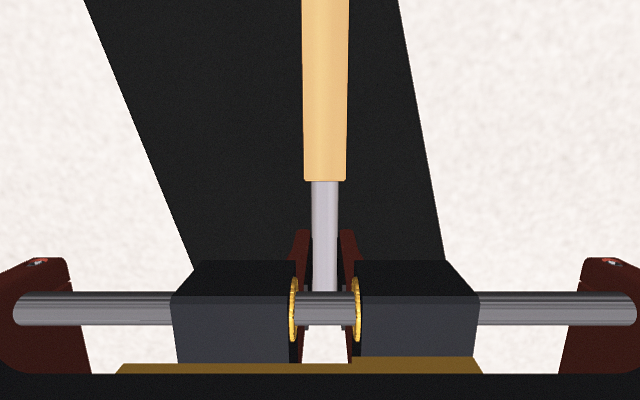

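View pics/s5.png

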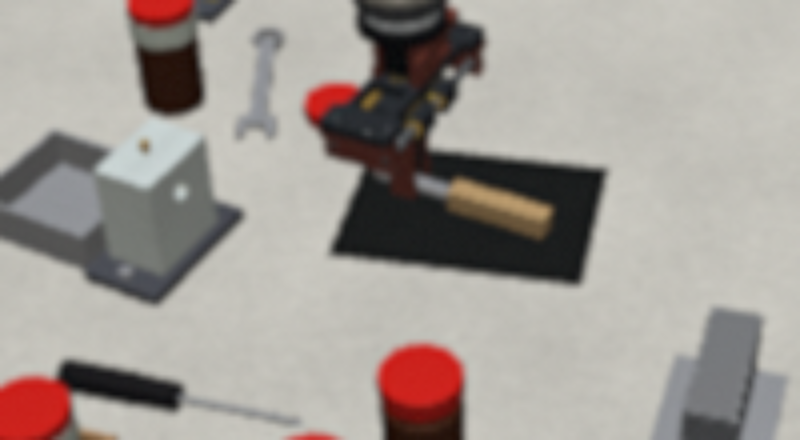

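```bash
python3 -m pendant '[{"dx":0,"dy":0,"dz":0.006,"wx":0,"wy":0,"wz":0,"fingers":0},{"dx":0,"dy":0,"dz":0.012,"wx":0,"wy":0,"wz":0,"fingers":0},{"dx":0,"dy":0,"dz":0.015,"wx":0,"wy":0,"wz":0,"fingers":0},{"dx":0,"dy":0,"dz":0.017,"wx":0,"wy":0,"wz":0,"fingers":0},{"dx":0,"dy":0,"dz":0.018,"wx":0,"wy":0,"wz":0,"fingers":0},{"dx":0,"dy":0,"dz":0.019,"wx":0,"wy":0,"wz":0,"fingers":0},{"dx":0,"dy":0,"dz":0.020,"wx":0,"wy":0,"wz":0,"fingers":0},{"dx":0,"dy":0,"dz":0.020,"wx":0,"wy":0,"wz":0,"fingers":0}]'; python3 to.py 490 20 24 80
```

```text
t: 7.67
eef_pos: [489.3, 20.9, 25.6]
eef_rot: [-3.142, 0.0, 1.389]
contact_force: [-0.7, -0.3, -2.6]
opening: 0.148
now [489.3  20.9  25.6] [-180.     0.    79.6] t 7.6667 j [-0.42  0.53  0.31  2.16 -0.33  0.5  -0.04]
d(m) [-0.0008  0.0008  0.0016] w(deg) [-0.   0.  -0.4]
```

```bash
python3 -m pendant '[{"dx":0,"dy":0,"dz":0.001,"wx":0,"wy":0,"wz":0,"fingers":0},{"dx":0,"dy":0,"dz":0.0015,"wx":0,"wy":0,"wz":0,"fingers":0},{"dx":0,"dy":0,"dz":0.002,"wx":0,"wy":0,"wz":0,"fingers":0},{"dx":0,"dy":0,"dz":0.002,"wx":0,"wy":0,"wz":0,"fingers":0},{"dx":0,"dy":0,"dz":0.002,"wx":0,"wy":0,"wz":0,"fingers":0},{"dx":0,"dy":0,"dz":0.002,"wx":0,"wy":0,"wz":0,"fingers":0},{"dx":0,"dy":0,"dz":0.002,"wx":0,"wy":0,"wz":0,"fingers":0},{"dx":0,"dy":0,"dz":0.002,"wx":0,"wy":0,"wz":0,"fingers":0}]'; python3 to.py 490 20 24 80
```

```text
t: 8.33
eef_pos: [489.4, 20.9, 23.7]
eef_rot: [3.142, -0.0, 1.389]
contact_force: [-0.1, 0.2, -1.5]
opening: 0.146
now [489.4  20.9  23.7] [180.   -0.   79.6] t 8.3333 j [-0.42  0.53  0.31  2.16 -0.34  0.49 -0.03]
d(m) [-0.0008  0.0008 -0.0003] w(deg) [ 0.  -0.  -0.4]
```

```bash
python3 -m pendant '[{"dx":0,"dy":0,"dz":0.001,"wx":0,"wy":0,"wz":0,"fingers":0},{"dx":0,"dy":0,"dz":0.001,"wx":0,"wy":0,"wz":0,"fingers":20},{"dx":0,"dy":0,"dz":0.001,"wx":0,"wy":0,"wz":0,"fingers":40},{"dx":0,"dy":0,"dz":0.001,"wx":0,"wy":0,"wz":0,"fingers":60},{"dx":0,"dy":0,"dz":0.001,"wx":0,"wy":0,"wz":0,"fingers":60},{"dx":0,"dy":0,"dz":-0.015,"wx":0,"wy":0,"wz":0,"fingers":60},{"dx":0,"dy":0,"dz":-0.035,"wx":0,"wy":0,"wz":0,"fingers":60},{"dx":0,"dy":0,"dz":-0.05,"wx":0,"wy":0,"wz":0,"fingers":60}]'; python3 - <<'E'
from h import *
o=r.get_obs();im=r.camera('wrist');c=cam('wrist',o);print(o['eef_pos'],np.degrees(o['eef_rot']))
cv2.imwrite('pics/w6.png',im)
for d in r.silhouettes('wrist','drift')[:2]: print(d['p'],d['bbox'])
E
```

```text
t: 9.0
eef_pos: [489.4, 20.8, 74.5]
eef_rot: [3.142, 0.0, 1.389]
contact_force: [0.4, -0.2, 0.8]
opening: 0.589
[489.41182078  20.8028396   74.53796012] [1.79999830e+02 4.76477869e-03 7.95836369e+01]
0.81 [305.2, 5.4, 38.7, 267.6]
```

View pics/w6.png

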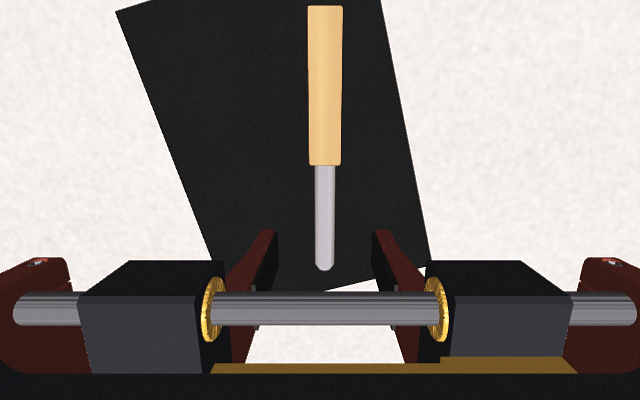

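```bash
python3 - <<'E'
from h import *
o=r.get_obs();c=cam('wrist',o);Rm,p=tool(o)
for uv,z in(((324.8,165),23),((325,8),23),((324.5,270.5),13)):
    X=ray(c,uv,z);print(X.round(1),(Rm.T@(X-p)).round(1))
g=[ray(c,u,23) for u in((325.3,8),(324.8,164))];d=g[1]-g[0];print(np.degrees(np.arctan2(d[1],d[0])))
m=(ray(c,(308,6),23),ray(c,(342.5,6),23),ray(c,(309,164.5),23),ray(c,(340.5,164.5),23))
print([np.linalg.norm(m[0]-m[1]),np.linalg.norm(m[2]-m[3])],[ (Rm.T@(q-p)).round(1) for q in m])
E
```

```text
[499.7  61.   23. ] [40.7  1.2 52.6]
[515.7 147.7  23. ] [128.9   1.3  52.8]
[485.4 -15.9  13. ] [-37.5   1.   62.5]
-100.59588480159474
[np.float64(19.297489899696313), np.float64(19.884454362965844)] [array([129.9,  -8.2,  52.8]), array([129.9,  11.1,  52.8]), array([41. , -8.8, 52.6]), array([41. , 11.1, 52.7])]
```

```bash
python3 -m pendant '[{"dx":0.033,"dy":0,"dz":0.01,"wx":0,"wy":0,"wz":0,"fingers":60},{"dx":0.066,"dy":0,"dz":0.02,"wx":0,"wy":0,"wz":0,"fingers":60},{"dx":0.066,"dy":0,"dz":0.035,"wx":0,"wy":0,"wz":0,"fingers":60},{"dx":0.066,"dy":0,"dz":0.045,"wx":0,"wy":0,"wz":0,"fingers":60},{"dx":0.066,"dy":0,"dz":0.05,"wx":0,"wy":0,"wz":0,"fingers":60},{"dx":0.066,"dy":0,"dz":0.052,"wx":0,"wy":0,"wz":0,"fingers":40},{"dx":0.066,"dy":0,"dz":0.052,"wx":0,"wy":0,"wz":0,"fingers":20},{"dx":0.066,"dy":0,"dz":0.052,"wx":0,"wy":0,"wz":0,"fingers":15}]' 20
python3 -m pendant '[{"dx":0,"dy":0,"dz":0,"wx":0,"wy":0,"wz":0,"fingers":10},{"dx":0,"dy":0,"dz":0,"wx":0,"wy":0,"wz":0,"fingers":0},{"dx":0,"dy":0,"dz":0,"wx":0,"wy":0,"wz":0,"fingers":0},{"dx":0,"dy":0,"dz":0,"wx":0,"wy":0,"wz":0,"fingers":0},{"dx":0,"dy":0,"dz":0,"wx":0,"wy":0,"wz":0,"fingers":0},{"dx":0,"dy":0,"dz":0,"wx":0,"wy":0,"wz":0,"fingers":0},{"dx":0,"dy":0,"dz":0,"wx":0,"wy":0,"wz":0,"fingers":0},{"dx":0,"dy":0,"dz":0,"wx":0,"wy":0,"wz":0,"fingers":0}]' 60
python3 to.py 505 80 120 80
```

```text
t: 9.77
eef_pos: [501.3, 84.7, 21.9]
eef_rot: [3.142, 0.0, 1.387]
contact_force: [-0.7, 0.2, -0.1]
opening: 0.411
t: 10.43
eef_pos: [501.5, 85.6, 22.1]
eef_rot: [3.141, -0.0, 1.389]
contact_force: [-1.2, -1.9, 5.4]
opening: 0.222
now [501.5  85.6  22.1] [ 1.7997e+02 -1.0000e-02  7.9590e+01] t 10.4333 j [-0.54  0.56  0.31  2.12 -0.34  0.51 -0.16]
d(m) [-0.0049  0.0045 -0.0979] w(deg) [ 0.03 -0.01 -0.41]
```

```bash
python3 -m pendant '[{"dx":0,"dy":0,"dz":-0.01,"wx":0,"wy":0,"wz":0,"fingers":0},{"dx":0,"dy":0,"dz":-0.03,"wx":0,"wy":0,"wz":0,"fingers":0},{"dx":-0.01,"dy":0.004,"dz":-0.06,"wx":0,"wy":0,"wz":0,"fingers":0},{"dx":-0.03,"dy":0.012,"dz":-0.09,"wx":0,"wy":0,"wz":0,"fingers":0},{"dx":-0.055,"dy":0.025,"dz":-0.115,"wx":0,"wy":0,"wz":0,"fingers":0},{"dx":-0.085,"dy":0.04,"dz":-0.138,"wx":0,"wy":0,"wz":0,"fingers":0},{"dx":-0.12,"dy":0.055,"dz":-0.138,"wx":0,"wy":0,"wz":0,"fingers":0},{"dx":-0.155,"dy":0.07,"dz":-0.138,"wx":0,"wy":0,"wz":0,"fingers":0}]' 
python3 to.py 579.6 -217 160 79.6
```

```text
t: 11.1
eef_pos: [543.3, -80.0, 161.9]
eef_rot: [3.138, -0.002, 1.391]
contact_force: [1.0, 0.5, -2.1]
opening: 0.225
now [543.3 -80.  161.9] [ 1.7981e+02 -9.0000e-02  7.9710e+01] t 11.1 j [-0.34  0.39  0.47  1.96 -0.23  0.84  0.07]
d(m) [-0.1283  0.0602  0.0019] w(deg) [ 0.19 -0.09  0.11]
```

```bash
python3 -m pendant '[{"dx":-0.03,"dy":0.014,"dz":0,"wx":0,"wy":0,"wz":0,"fingers":0},{"dx":-0.06,"dy":0.028,"dz":0,"wx":0,"wy":0,"wz":0,"fingers":0},{"dx":-0.09,"dy":0.042,"dz":0,"wx":0,"wy":0,"wz":0,"fingers":0},{"dx":-0.115,"dy":0.054,"dz":0,"wx":0,"wy":0,"wz":0,"fingers":0},{"dx":-0.128,"dy":0.06,"dz":0,"wx":0,"wy":0,"wz":0,"fingers":0},{"dx":-0.128,"dy":0.06,"dz":0.002,"wx":0,"wy":0,"wz":0,"fingers":0},{"dx":-0.128,"dy":0.06,"dz":0.002,"wx":0,"wy":0,"wz":0,"fingers":0},{"dx":-0.128,"dy":0.06,"dz":0.002,"wx":0,"wy":0,"wz":0,"fingers":0}]' 
python3 - <<'E'
from h import *
o=r.get_obs();im=r.camera('wrist');c=cam('wrist',o);print(o['eef_pos'],np.degrees(o['eef_rot']))
cv2.imwrite('pics/w7.png',im)
E
```

```text
t: 11.77
eef_pos: [577.7, -213.6, 157.2]
eef_rot: [-3.14, -0.002, 1.391]
contact_force: [-0.4, -0.6, -1.5]
opening: 0.224
[ 577.74014298 -213.5563347   157.18011862] [-1.79910615e+02 -9.01471519e-02  7.97124714e+01]
```

View pics/w7.png

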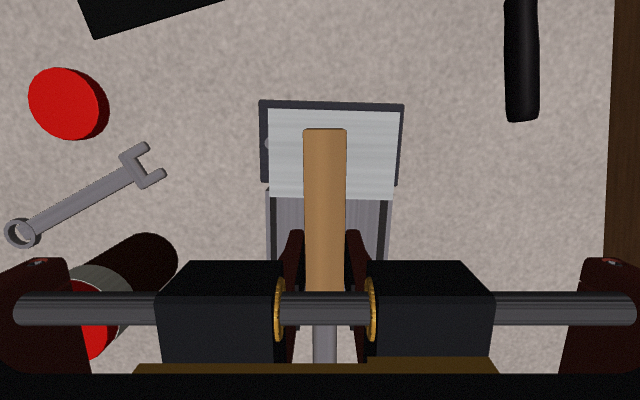

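```bash
python3 - <<'E'
import cv2
a=cv2.imread('pics/w7.png');cv2.imwrite('pics/w7c.png',cv2.resize(a[90:215,250:410],None,fx=5,fy=5,interpolation=cv2.INTER_NEAREST)[:600])
E
```

```text
(no output)
```

View pics/w7c.png

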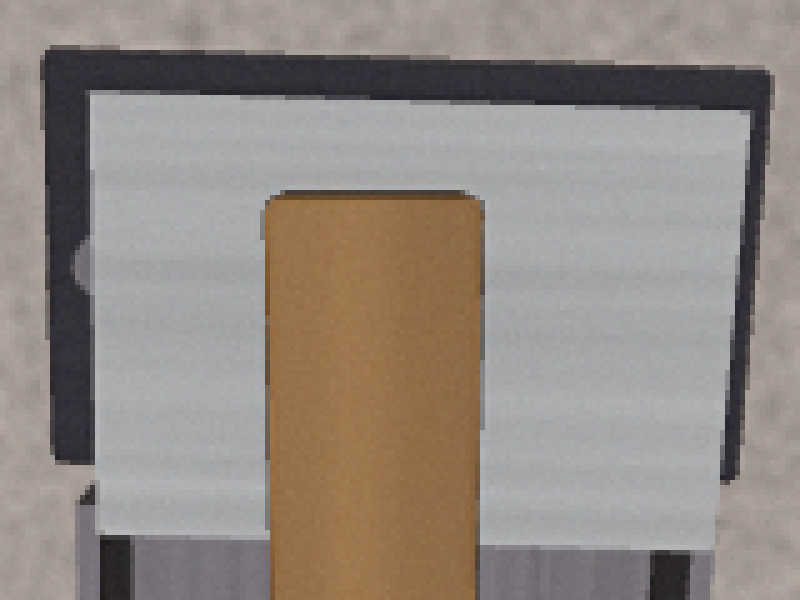

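```bash
python3 - <<'E'
from h import *
o=dict(eef_pos=np.array([577.74,-213.556,157.18]),eef_rot=np.radians([-179.91,-.09,79.71]))
c=cam('wrist',o);Rm,p=tool(o)
uv=[(89,91),(750,110),(715,550),(99,534)]
q=np.array([ray(c,(250+u/5-.4,90+v/5-.4),105) for u,v in uv]);t=(q-p)@Rm
print(q.round(1));print(t.round(1))
L=lambda i,j:np.linalg.norm(q[i]-q[j]);A=lambda i,j:np.degrees(np.arctan2(*(q[j]-q[i])[1::-1]))
print('sizes',L(0,1),L(3,2),L(0,3),L(1,2));print('xdir',A(0,3),A(1,2),'ydir+90 ->',A(0,1)-90,A(3,2)-90)
yaw=np.radians(np.mean([A(0,3),A(1,2),A(0,1)-90,A(3,2)-90]));print(np.degrees(yaw))
C=q.mean(0);print('centre',C,'tool',t.mean(0))
E
```

```text
[[ 558.3 -133.4  105. ]
 [ 636.3 -149.8  105. ]
 [ 625.3 -203.6  105. ]
 [ 547.2 -187.2  105. ]]
[[ 75.3 -33.4  52.4]
 [ 73.1  46.3  52.2]
 [ 18.2  45.1  52.1]
 [ 20.4 -34.7  52.3]]
sizes 79.77948988900192 79.81840590300241 54.95967426156077 54.86673537948472
xdir -101.60874921034483 -101.567677464879 ydir+90 -> -101.89744151610597 -101.83057596928921
-101.72611104015476
centre [ 591.77878334 -168.49445068  105.        ] tool [46.76252258  5.84569254 52.2444009 ]
```

```bash
python3 - <<'E'
from h import *
o=r.get_obs();print(o['t'],o['eef_pos'],np.degrees(o['eef_rot']))
m=r.camera_model('wrist');print(m)
c=cam('wrist',o);Rm,p=tool(o)
T=np.eye(4);T[:3,:3]=Rm;T[:3,3]=p
print(np.linalg.inv(T[:3,:3])@c[1]); print(Rm.T@(c[2]-p))
X=ray(c,(324.8,165),p[2]-52);print(Rm.T@(X-p))
E
```

```text
11.8167 [ 577.90003666 -213.34252636  157.28587814] [-1.79926069e+02 -8.59966162e-02  7.97540921e+01]
{'vfov': 64.97998117952918, 'cx': 324.40103974969134, 'cy': 201.61428563916414, 'T_tool_cam': array([[-4.36478885e-04, -9.66765915e-01, -2.55662814e-01,
         6.90489257e+01],
       [ 9.99999852e-01, -5.05385967e-04,  2.03827476e-04,
         8.64406496e-01],
       [-3.26261855e-04, -2.55662687e-01,  9.66765992e-01,
        -1.45011453e+02],
       [ 0.00000000e+00,  0.00000000e+00,  0.00000000e+00,
         1.00000000e+00]])}
[[-4.36478885e-04 -9.66765915e-01 -2.55662814e-01]
 [ 9.99999852e-01 -5.05385967e-04  2.03827476e-04]
 [-3.26261855e-04 -2.55662687e-01  9.66765992e-01]]
[  69.04892567    0.8644065  -145.01145288]
[40.77998227  1.167573   52.05980306]
```

```bash
python3 -m pendant '[{"dx":0.025,"dy":0.002,"dz":0,"wx":0,"wy":0,"wz":0.5,"fingers":0},{"dx":0.06,"dy":0.004,"dz":0,"wx":0,"wy":0,"wz":1,"fingers":0},{"dx":0.095,"dy":0.006,"dz":0,"wx":0,"wy":0,"wz":1.45,"fingers":0},{"dx":0.13,"dy":0.0084,"dz":0,"wx":0,"wy":0,"wz":1.45,"fingers":0},{"dx":0.165,"dy":0.0084,"dz":0,"wx":0,"wy":0,"wz":1.45,"fingers":0},{"dx":0.195,"dy":0.0084,"dz":0,"wx":0,"wy":0,"wz":1.45,"fingers":0},{"dx":0.195,"dy":0.0084,"dz":0.03,"wx":0,"wy":0,"wz":1.45,"fingers":0},{"dx":0.195,"dy":0.0084,"dz":0.055,"wx":0,"wy":0,"wz":1.45,"fingers":0}]'
python3 -m pendant '[{"dx":0,"dy":0,"dz":0.01,"wx":0,"wy":0,"wz":0,"fingers":0},{"dx":0,"dy":0,"dz":0.016,"wx":0,"wy":0,"wz":0,"fingers":0},{"dx":0,"dy":0,"dz":0.016,"wx":0,"wy":0,"wz":0,"fingers":0},{"dx":0,"dy":0,"dz":0.016,"wx":0,"wy":0,"wz":0,"fingers":0},{"dx":0,"dy":0,"dz":0.016,"wx":0,"wy":0,"wz":0,"fingers":0},{"dx":0,"dy":0,"dz":0.016,"wx":0,"wy":0,"wz":0,"fingers":0},{"dx":0,"dy":0,"dz":0.016,"wx":0,"wy":0,"wz":0,"fingers":0},{"dx":0,"dy":0,"dz":0.016,"wx":0,"wy":0,"wz":0,"fingers":0}]'
python3 - <<'E'
from h import *
P=[]
for n in('scene','top','wrist'):
    im=r.camera(n);o=r.get_obs();P.append(np.r_[o['eef_pos'],np.degrees(o['eef_rot'])]);cv2.imwrite(f'pics/{n}8.png',im)
    if n=='scene':cv2.imwrite('pics/s8.png',cv2.resize(im[160:250,170:290],None,fx=6,fy=6,interpolation=cv2.INTER_CUBIC))
    if n=='top':cv2.imwrite('pics/t8.png',cv2.resize(im[110:210,360:490],None,fx=6,fy=6,interpolation=cv2.INTER_CUBIC))
print(np.round(P,2),o['contact_force'])
E
```

```text
t: 12.48
eef_pos: [622.5, -19.5, 102.8]
eef_rot: [3.14, -0.003, 1.372]
contact_force: [-1.2, -0.5, -2.6]
opening: 0.225
t: 13.15
eef_pos: [621.9, -25.8, 87.4]
eef_rot: [3.141, -0.0, 1.364]
contact_force: [0.2, 0.0, -2.3]
opening: 0.225
[[ 6.2176e+02 -2.5750e+01  8.7140e+01  1.7996e+02 -2.0000e-02  7.8140e+01]
 [ 6.2168e+02 -2.5730e+01  8.6990e+01  1.7997e+02 -2.0000e-02  7.8140e+01]
 [ 6.2159e+02 -2.5690e+01  8.6870e+01  1.7998e+02 -1.0000e-02  7.8150e+01]] [-0.21033661 -0.49825002 -1.38174822]
```

View pics/s8.png

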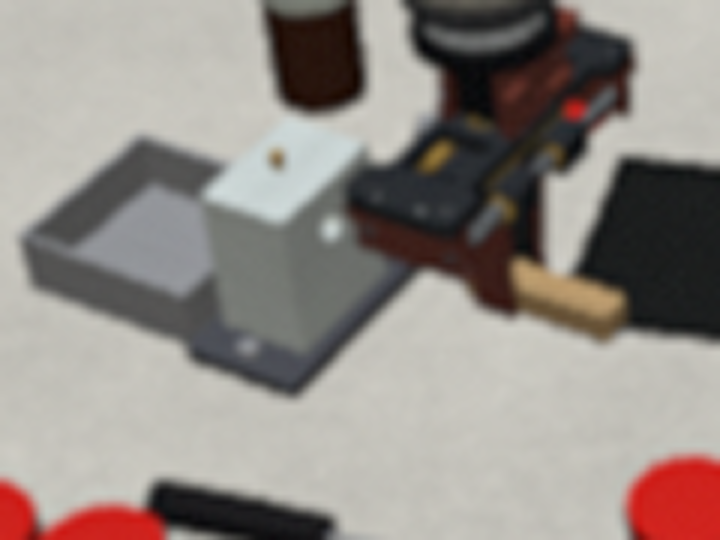

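View pics/wrist8.png

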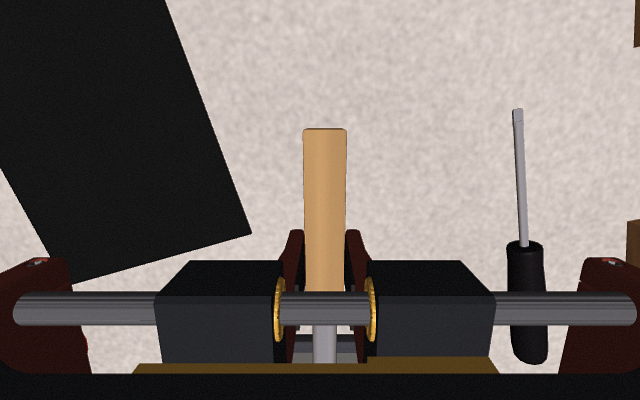

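View pics/t8.png

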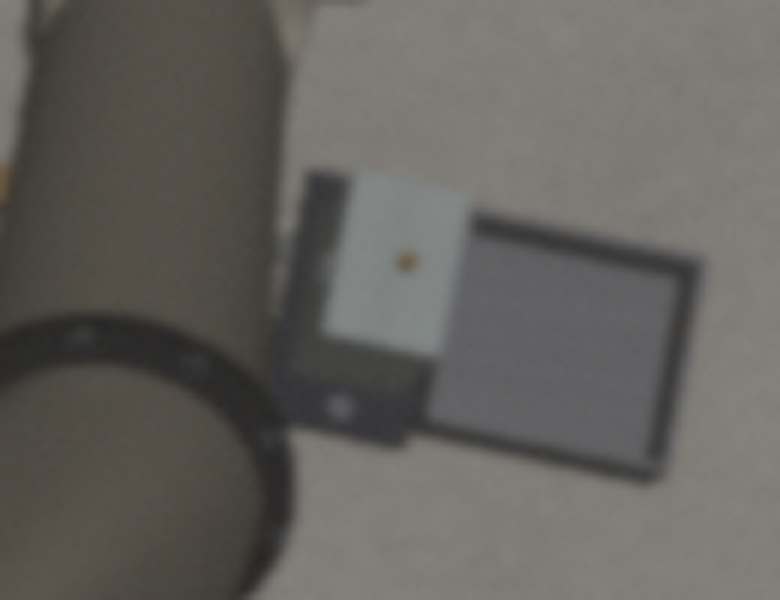

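```bash
python3 -m pendant '[{"dx":-0.003,"dy":0,"dz":0.002,"wx":0,"wy":0,"wz":0,"fingers":0},{"dx":-0.006,"dy":0,"dz":0.0028,"wx":0,"wy":0,"wz":0,"fingers":0},{"dx":-0.009,"dy":0,"dz":0.0028,"wx":0,"wy":0,"wz":0,"fingers":0},{"dx":-0.012,"dy":0,"dz":0.0028,"wx":0,"wy":0,"wz":0,"fingers":0},{"dx":-0.014,"dy":0,"dz":0.0028,"wx":0,"wy":0,"wz":0,"fingers":0},{"dx":-0.016,"dy":0,"dz":0.0028,"wx":0,"wy":0,"wz":0,"fingers":0},{"dx":-0.017,"dy":0,"dz":0.0028,"wx":0,"wy":0,"wz":0,"fingers":0},{"dx":-0.017,"dy":0,"dz":0.0028,"wx":0,"wy":0,"wz":0,"fingers":0}]'
python3 - <<'E'
from h import *
P=[]
for n in('scene','wrist'):
    im=r.camera(n);o=r.get_obs();P.append(np.r_[o['eef_pos'],np.degrees(o['eef_rot'])]);cv2.imwrite(f'pics/{n}9.png',im)
    if n=='scene':cv2.imwrite('pics/s9.png',cv2.resize(im[180:230,200:270],None,fx=10,fy=10,interpolation=cv2.INTER_CUBIC))
    else:cv2.imwrite('pics/w9c.png',cv2.resize(im[280:370,250:400],None,fx=5,fy=5,interpolation=cv2.INTER_CUBIC))
print(np.round(P,2),o['contact_force'],o['wrist_torque'])
E
```

```text
t: 13.97
eef_pos: [617.9, -42.7, 83.9]
eef_rot: [-3.142, 0.0, 1.364]
contact_force: [1.2, 0.6, -2.5]
opening: 0.221
[[ 6.1803e+02 -4.2420e+01  8.3890e+01  1.8000e+02 -1.0000e-02  7.8140e+01]
 [ 6.1804e+02 -4.2210e+01  8.3870e+01  1.8000e+02 -1.0000e-02  7.8160e+01]] [ 0.05354312  0.06460993 -1.75435569] [-0.0187738   0.0865474   0.00173502]
```

View pics/s9.png

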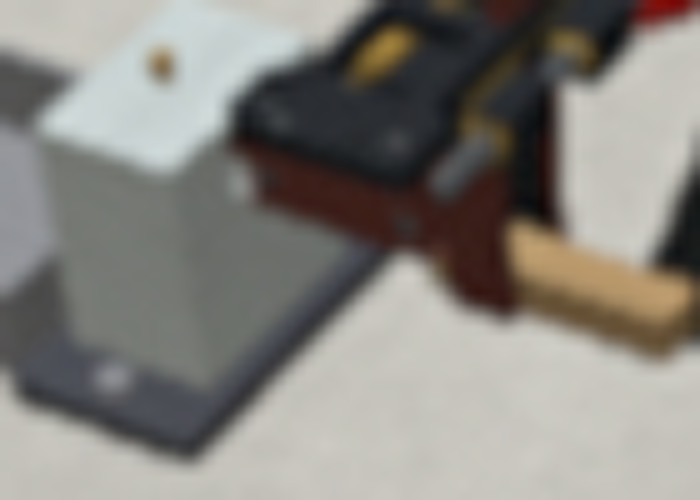

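View pics/w9c.png

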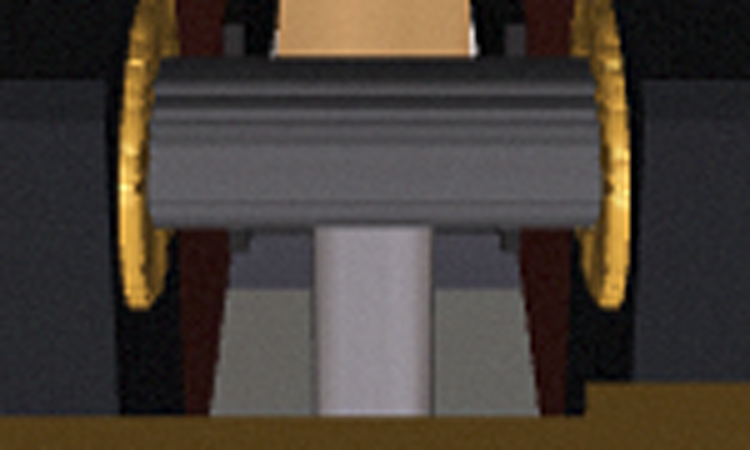

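```bash
python3 -m pendant '[{"dx":-0.001,"dy":0,"dz":0,"wx":0,"wy":0,"wz":0,"fingers":0},{"dx":-0.002,"dy":0,"dz":0,"wx":0,"wy":0,"wz":0,"fingers":0},{"dx":-0.003,"dy":0,"dz":0,"wx":0,"wy":0,"wz":0,"fingers":0},{"dx":-0.004,"dy":0,"dz":0,"wx":0,"wy":0,"wz":0,"fingers":0},{"dx":-0.005,"dy":0,"dz":0,"wx":0,"wy":0,"wz":0,"fingers":0},{"dx":-0.0055,"dy":0,"dz":0,"wx":0,"wy":0,"wz":0,"fingers":0},{"dx":-0.006,"dy":0,"dz":0,"wx":0,"wy":0,"wz":0,"fingers":0},{"dx":-0.006,"dy":0,"dz":0,"wx":0,"wy":0,"wz":0,"fingers":0}]'; python3 -c "
from h import *
o=r.get_obs();print(o['wrist_torque'])"
```

```text
t: 14.73
eef_pos: [616.7, -48.3, 83.8]
eef_rot: [-3.142, 0.0, 1.364]
contact_force: [0.5, 0.2, -1.2]
opening: 0.228
[-0.00337286  0.08934814  0.00461884]
```

```bash
python3 -m pendant '[{"dx":-0.001,"dy":0,"dz":0,"wx":0,"wy":0,"wz":0,"fingers":0},{"dx":-0.002,"dy":0,"dz":0,"wx":0,"wy":0,"wz":0,"fingers":0},{"dx":-0.003,"dy":0,"dz":0,"wx":0,"wy":0,"wz":0,"fingers":0},{"dx":-0.004,"dy":0,"dz":0,"wx":0,"wy":0,"wz":0,"fingers":0},{"dx":-0.005,"dy":0,"dz":0,"wx":0,"wy":0,"wz":0,"fingers":0},{"dx":-0.0055,"dy":0,"dz":0,"wx":0,"wy":0,"wz":0,"fingers":0},{"dx":-0.006,"dy":0,"dz":0,"wx":0,"wy":0,"wz":0,"fingers":0},{"dx":-0.006,"dy":0,"dz":0,"wx":0,"wy":0,"wz":0,"fingers":0}]'; python3 - <<'E'
from h import *
im=r.camera('scene');cv2.imwrite('pics/s10.png',cv2.resize(im[180:230,200:270],None,fx=10,fy=10,interpolation=cv2.INTER_CUBIC))
o=r.get_obs();print(o['wrist_torque'],o['contact_force'])
E
```

```text
t: 15.4
eef_pos: [615.5, -54.2, 83.9]
eef_rot: [3.142, 0.0, 1.364]
contact_force: [-0.7, -0.6, -2.4]
opening: 0.221
[-0.03234831  0.06073497 -0.00875962] [-0.52062418  0.43480459 -1.80287763]
```

View pics/s10.png

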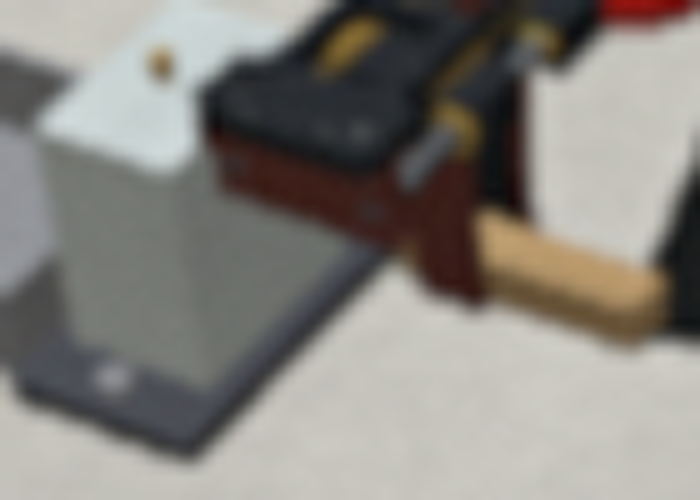

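```bash
python3 -m pendant '[{"dx":-0.001,"dy":0,"dz":0,"wx":0,"wy":0,"wz":0,"fingers":0},{"dx":-0.002,"dy":0,"dz":0,"wx":0,"wy":0,"wz":0,"fingers":0},{"dx":-0.003,"dy":0,"dz":0,"wx":0,"wy":0,"wz":0,"fingers":0},{"dx":-0.004,"dy":0,"dz":0,"wx":0,"wy":0,"wz":0,"fingers":0},{"dx":-0.005,"dy":0,"dz":0,"wx":0,"wy":0,"wz":0,"fingers":0},{"dx":-0.006,"dy":0,"dz":0,"wx":0,"wy":0,"wz":0,"fingers":0},{"dx":-0.007,"dy":0,"dz":0,"wx":0,"wy":0,"wz":0,"fingers":0},{"dx":-0.008,"dy":0,"dz":0,"wx":0,"wy":0,"wz":0,"fingers":0}]'; python3 -c "
from h import *
o=r.get_obs();print(o['wrist_torque'],tool(o)[0].T@o['contact_force'])"
```

```text
t: 16.12
eef_pos: [614.4, -59.3, 83.9]
eef_rot: [-3.141, -0.003, 1.365]
contact_force: [1.1, 8.3, -0.2]
opening: 0.222
[ 1.63423615 -0.15004563 -0.07678824] [ 8.34215741 -0.56981235  0.1779957 ]
```

```bash
python3 -m pendant '[{"dx":-0.001,"dy":0,"dz":0,"wx":0,"wy":0,"wz":0,"fingers":0},{"dx":-0.002,"dy":0,"dz":0,"wx":0,"wy":0,"wz":0,"fingers":0},{"dx":-0.003,"dy":0,"dz":0,"wx":0,"wy":0,"wz":0,"fingers":0},{"dx":-0.004,"dy":0,"dz":0,"wx":0,"wy":0,"wz":0,"fingers":0},{"dx":-0.005,"dy":0,"dz":0,"wx":0,"wy":0,"wz":0,"fingers":0},{"dx":-0.006,"dy":0,"dz":0,"wx":0,"wy":0,"wz":0,"fingers":0},{"dx":-0.007,"dy":0,"dz":0,"wx":0,"wy":0,"wz":0,"fingers":0},{"dx":-0.008,"dy":0,"dz":0,"wx":0,"wy":0,"wz":0,"fingers":0}]'; python3 -c "
from h import *
o=r.get_obs();print(o['wrist_torque'],tool(o)[0].T@o['contact_force'])"
```

```text
t: 16.78
eef_pos: [613.6, -63.1, 84.1]
eef_rot: [-3.141, -0.007, 1.369]
contact_force: [1.6, 15.2, 0.8]
opening: 0.222
[ 2.93500236 -0.18423637 -0.18333182] [15.17626464 -1.47958403 -0.71603344]
```

```bash
python3 -m pendant '[{"dx":-0.001,"dy":0,"dz":0,"wx":0,"wy":0,"wz":0,"fingers":0},{"dx":-0.002,"dy":0,"dz":0,"wx":0,"wy":0,"wz":0,"fingers":0},{"dx":-0.003,"dy":0,"dz":0,"wx":0,"wy":0,"wz":0,"fingers":0},{"dx":-0.004,"dy":0,"dz":0,"wx":0,"wy":0,"wz":0,"fingers":0},{"dx":-0.005,"dy":0,"dz":0,"wx":0,"wy":0,"wz":0,"fingers":0},{"dx":-0.006,"dy":0,"dz":0,"wx":0,"wy":0,"wz":0,"fingers":0},{"dx":-0.007,"dy":0,"dz":0,"wx":0,"wy":0,"wz":0,"fingers":0},{"dx":-0.008,"dy":0,"dz":0,"wx":0,"wy":0,"wz":0,"fingers":0}]'; python3 - <<'E'
from h import *
im=r.camera('wrist');cv2.imwrite('pics/w11.png',im)
o=r.get_obs();print(o['wrist_torque'],tool(o)[0].T@o['contact_force'],o['eef_pos'],np.degrees(o['eef_rot']))
E
```

```text
t: 17.45
eef_pos: [611.9, -71.1, 84.1]
eef_rot: [-3.141, -0.007, 1.369]
contact_force: [1.0, 13.9, 0.4]
opening: 0.221
[ 2.77960444 -0.24083711 -0.12819353] [13.58138295 -1.18910092 -0.66143299] [611.86863003 -71.44065848  84.07617527] [-179.97743422   -0.3883357    78.38965877]
```

View pics/w11.png

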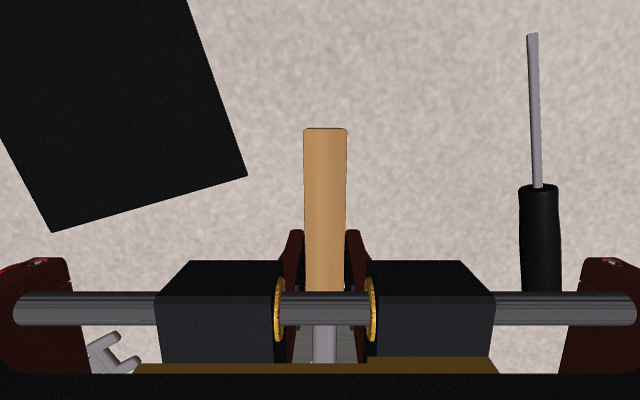

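```bash
for i in 1; do python3 -m pendant '[{"dx":-0.001,"dy":0,"dz":0,"wx":0,"wy":0,"wz":0,"fingers":0},{"dx":-0.002,"dy":0,"dz":0,"wx":0,"wy":0,"wz":0,"fingers":0},{"dx":-0.003,"dy":0,"dz":0,"wx":0,"wy":0,"wz":0,"fingers":0},{"dx":-0.004,"dy":0,"dz":0,"wx":0,"wy":0,"wz":0,"fingers":0},{"dx":-0.0055,"dy":0,"dz":0,"wx":0,"wy":0,"wz":0,"fingers":0},{"dx":-0.007,"dy":0,"dz":0,"wx":0,"wy":0,"wz":0,"fingers":0},{"dx":-0.0085,"dy":0,"dz":0,"wx":0,"wy":0,"wz":0,"fingers":0},{"dx":-0.01,"dy":0,"dz":0,"wx":0,"wy":0,"wz":0,"fingers":0}]'; done; python3 -m pendant '[{"dx":-0.001,"dy":0,"dz":0,"wx":0,"wy":0,"wz":0,"fingers":0},{"dx":-0.002,"dy":0,"dz":0,"wx":0,"wy":0,"wz":0,"fingers":0},{"dx":-0.003,"dy":0,"dz":0,"wx":0,"wy":0,"wz":0,"fingers":0},{"dx":-0.004,"dy":0,"dz":0,"wx":0,"wy":0,"wz":0,"fingers":0},{"dx":-0.005,"dy":0,"dz":0,"wx":0,"wy":0,"wz":0,"fingers":0},{"dx":-0.006,"dy":0,"dz":0,"wx":0,"wy":0,"wz":0,"fingers":0},{"dx":-0.007,"dy":0,"dz":0,"wx":0,"wy":0,"wz":0,"fingers":0},{"dx":-0.008,"dy":0,"dz":0,"wx":0,"wy":0,"wz":0,"fingers":0}]'
```

```text
t: 18.17
eef_pos: [609.8, -81.1, 84.0]
eef_rot: [-3.141, -0.007, 1.368]
contact_force: [1.2, 13.1, 1.8]
opening: 0.222
t: 18.83
eef_pos: [606.8, -95.6, 83.9]
eef_rot: [3.141, 0.001, 1.364]
contact_force: [0.1, -0.0, -2.2]
opening: 0.223
```

```bash
python3 -m pendant '[{"dx":-0.001,"dy":0,"dz":0,"wx":0,"wy":0,"wz":0,"fingers":0},{"dx":-0.0025,"dy":0,"dz":0,"wx":0,"wy":0,"wz":0,"fingers":0},{"dx":-0.004,"dy":0,"dz":0,"wx":0,"wy":0,"wz":0,"fingers":0},{"dx":-0.0055,"dy":0,"dz":0,"wx":0,"wy":0,"wz":0,"fingers":0},{"dx":-0.007,"dy":0,"dz":0,"wx":0,"wy":0,"wz":0,"fingers":0},{"dx":-0.0085,"dy":0,"dz":0,"wx":0,"wy":0,"wz":0,"fingers":0},{"dx":-0.01,"dy":0,"dz":0,"wx":0,"wy":0,"wz":0,"fingers":0},{"dx":-0.01,"dy":0,"dz":0,"wx":0,"wy":0,"wz":0,"fingers":0}]'; python3 - <<'E'
from h import *
im=r.camera('scene');cv2.imwrite('pics/s12.png',cv2.resize(im[165:240,165:285],None,fx=6,fy=6,interpolation=cv2.INTER_CUBIC))
im=r.camera('top');cv2.imwrite('pics/t12.png',cv2.resize(im[120:210,390:490],None,fx=6,fy=6,interpolation=cv2.INTER_CUBIC))
o=r.get_obs();print(o['wrist_torque'],o['contact_force'],o['eef_pos'])
for n in('scene','top'):
  print([(d['p'],d['bbox']) for d in r.search_frame(n,'bush')[:3]])
E
```

```text
t: 19.5
eef_pos: [604.7, -105.4, 83.9]
eef_rot: [-3.142, 0.0, 1.364]
contact_force: [-0.5, -0.5, -1.4]
opening: 0.221
[-0.05553915  0.09060816 -0.05307705] [-0.91274459 -0.34034912 -1.9873084 ] [ 604.85267685 -105.01767685   83.86272436]
[]
[(0.62, [448.5, 165.5, 10.3, 9.0])]
```

View pics/s12.png

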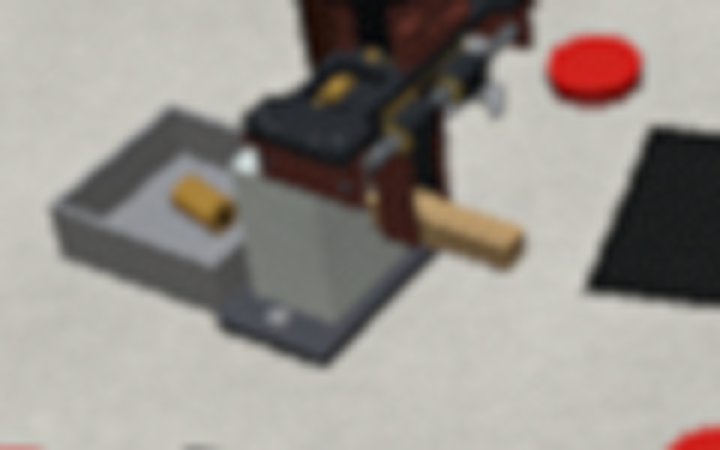

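View pics/t12.png

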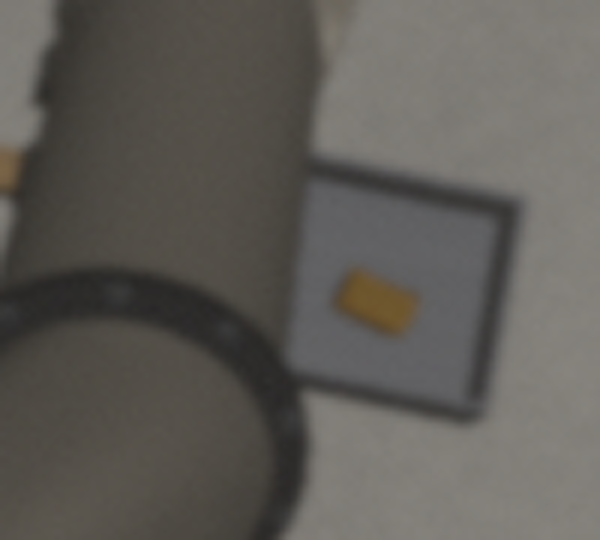

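Both views show the brass bush lying in the tray. Next I draw the drift straight back out.

```bash
python3 -m pendant '[{"dx":0.005,"dy":0,"dz":0,"wx":0,"wy":0,"wz":0,"fingers":0},{"dx":0.015,"dy":0,"dz":0,"wx":0,"wy":0,"wz":0,"fingers":0},{"dx":0.027,"dy":0,"dz":0,"wx":0,"wy":0,"wz":0,"fingers":0},{"dx":0.039,"dy":0,"dz":0,"wx":0,"wy":0,"wz":0,"fingers":0},{"dx":0.051,"dy":0,"dz":0,"wx":0,"wy":0,"wz":0,"fingers":0},{"dx":0.063,"dy":0,"dz":0,"wx":0,"wy":0,"wz":0,"fingers":0},{"dx":0.075,"dy":0,"dz":0,"wx":0,"wy":0,"wz":0,"fingers":0},{"dx":0.087,"dy":0,"dz":0,"wx":0,"wy":0,"wz":0,"fingers":0}]'; python3 to.py 503 85 60 78.15
```

```text
t: 20.37
eef_pos: [623.0, -18.1, 83.8]
eef_rot: [-3.142, -0.0, 1.365]
contact_force: [0.1, 0.1, -1.8]
opening: 0.224
now [623.  -18.1  83.8] [-1.800e+02 -1.000e-02  7.819e+01] t 20.3667 j [-0.37  0.61  0.41  1.83 -0.33  0.78  0.01]
d(m) [ 0.0764 -0.1385  0.0238] w(deg) [-0.   -0.01  0.04]
```

```bash
python3 -m pendant '[{"dx":0.012,"dy":-0.02,"dz":0,"wx":0,"wy":0,"wz":0,"fingers":0},{"dx":0.025,"dy":-0.045,"dz":0,"wx":0,"wy":0,"wz":0,"fingers":0},{"dx":0.04,"dy":-0.07,"dz":0,"wx":0,"wy":0,"wz":0,"fingers":0},{"dx":0.055,"dy":-0.1,"dz":0,"wx":0,"wy":0,"wz":0,"fingers":0},{"dx":0.068,"dy":-0.125,"dz":0.005,"wx":0,"wy":0,"wz":0,"fingers":0},{"dx":0.076,"dy":-0.14,"dz":0.02,"wx":0,"wy":0,"wz":0,"fingers":0},{"dx":0.076,"dy":-0.14,"dz":0.035,"wx":0,"wy":0,"wz":0,"fingers":0},{"dx":0.076,"dy":-0.14,"dz":0.045,"wx":0,"wy":0,"wz":0,"fingers":0}]'; python3 -m pendant '[{"dx":0,"dy":0,"dz":0.006,"wx":0,"wy":0,"wz":0,"fingers":0},{"dx":0,"dy":0,"dz":0.01,"wx":0,"wy":0,"wz":0,"fingers":0},{"dx":0,"dy":0,"dz":0.013,"wx":0,"wy":0,"wz":0,"fingers":0},{"dx":0,"dy":0,"dz":0.014,"wx":0,"wy":0,"wz":0,"fingers":0},{"dx":0,"dy":0,"dz":0.015,"wx":0,"wy":0,"wz":0,"fingers":0},{"dx":0,"dy":0,"dz":0.015,"wx":0,"wy":0,"wz":0,"fingers":0},{"dx":0,"dy":0,"dz":0.015,"wx":0,"wy":0,"wz":0,"fingers":0},{"dx":0,"dy":0,"dz":0.015,"wx":0,"wy":0,"wz":0,"fingers":0}]'; python3 - <<'E'
from h import *
o=r.get_obs();im=r.camera('wrist');cv2.imwrite('pics/w13.png',im);print(o['eef_pos'])
im=r.camera('scene');cv2.imwrite('pics/s13.png',cv2.resize(im[165:240,235:355],None,fx=6,fy=6,interpolation=cv2.INTER_CUBIC))
E
```

```text
t: 21.03
eef_pos: [500.3, 85.1, 38.1]
eef_rot: [-3.141, -0.0, 1.367]
contact_force: [0.3, -0.4, -1.6]
opening: 0.223
t: 21.7
eef_pos: [501.6, 83.3, 24.1]
eef_rot: [3.141, -0.0, 1.364]
contact_force: [-0.4, 0.5, -1.5]
opening: 0.223
[501.59625576  83.30838977  24.1483476 ]
```

View pics/s13.png

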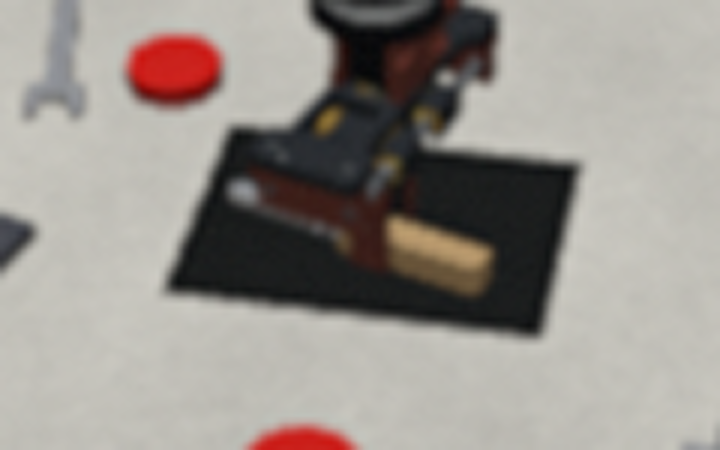

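View pics/w13.png

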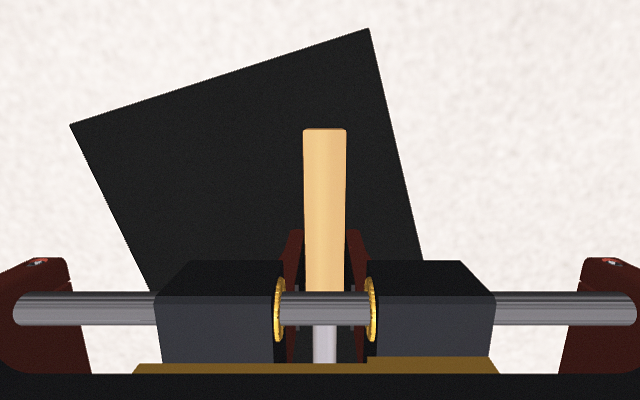

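```bash
python3 -m pendant '[{"dx":0,"dy":0,"dz":0.0005,"wx":0,"wy":0,"wz":0,"fingers":0},{"dx":0,"dy":0,"dz":0.001,"wx":0,"wy":0,"wz":0,"fingers":0},{"dx":0,"dy":0,"dz":0.0015,"wx":0,"wy":0,"wz":0,"fingers":0},{"dx":0,"dy":0,"dz":0.002,"wx":0,"wy":0,"wz":0,"fingers":0},{"dx":0,"dy":0,"dz":0.002,"wx":0,"wy":0,"wz":0,"fingers":0},{"dx":0,"dy":0,"dz":0.002,"wx":0,"wy":0,"wz":0,"fingers":0},{"dx":0,"dy":0,"dz":0.002,"wx":0,"wy":0,"wz":0,"fingers":0},{"dx":0,"dy":0,"dz":0.002,"wx":0,"wy":0,"wz":0,"fingers":0}]'
```

```text
t: 22.47
eef_pos: [501.3, 83.4, 22.1]
eef_rot: [-3.142, -0.0, 1.364]
contact_force: [-2.6, -0.3, 5.5]
opening: 0.229
```

Contact with the mat (+5.5 N upward), so I release slowly and retreat.

```bash
python3 -m pendant '[{"dx":0,"dy":0,"dz":0,"wx":0,"wy":0,"wz":0,"fingers":26},{"dx":0,"dy":0,"dz":0,"wx":0,"wy":0,"wz":0,"fingers":32},{"dx":0,"dy":0,"dz":0,"wx":0,"wy":0,"wz":0,"fingers":45},{"dx":0,"dy":0,"dz":0,"wx":0,"wy":0,"wz":0,"fingers":60},{"dx":0,"dy":0,"dz":0,"wx":0,"wy":0,"wz":0,"fingers":60},{"dx":0,"dy":0,"dz":0,"wx":0,"wy":0,"wz":0,"fingers":60},{"dx":0,"dy":0,"dz":-0.02,"wx":0,"wy":0,"wz":0,"fingers":60},{"dx":0,"dy":0,"dz":-0.05,"wx":0,"wy":0,"wz":0,"fingers":60}]'; python3 -m pendant '[{"dx":0,"dy":0,"dz":-0.03,"wx":0,"wy":0,"wz":0,"fingers":60},{"dx":0,"dy":0,"dz":-0.06,"wx":0,"wy":0,"wz":0,"fingers":60},{"dx":-0.02,"dy":-0.02,"dz":-0.09,"wx":0,"wy":0,"wz":0,"fingers":60},{"dx":-0.05,"dy":-0.02,"dz":-0.12,"wx":0,"wy":0,"wz":0,"fingers":60},{"dx":-0.08,"dy":-0.02,"dz":-0.12,"wx":0,"wy":0,"wz":0,"fingers":60},{"dx":-0.1,"dy":-0.02,"dz":-0.12,"wx":0,"wy":0,"wz":0,"fingers":60},{"dx":-0.1,"dy":-0.02,"dz":-0.12,"wx":0,"wy":0,"wz":0,"fingers":60},{"dx":-0.1,"dy":-0.02,"dz":-0.12,"wx":0,"wy":0,"wz":0,"fingers":60}]'
python3 - <<'E'
from h import *
o=r.get_obs();im=r.camera('wrist');c=cam('wrist',o);cv2.imwrite('pics/w14.png',im);print(o['eef_pos'],o['contact_force'])
cv2.imwrite('pics/s14.png',r.camera('scene'));cv2.imwrite('pics/t14.png',r.camera('top'))
E
```

```text
t: 23.13
eef_pos: [499.4, 82.8, 70.4]
eef_rot: [-3.137, 0.003, 1.364]
contact_force: [1.5, 1.2, -0.1]
opening: 0.597
t: 23.8
eef_pos: [461.0, -11.1, 192.0]
eef_rot: [3.141, -0.001, 1.362]
contact_force: [-0.3, -1.0, 0.2]
opening: 0.6
[460.98564962 -11.08604078 192.02780655] [-0.28916623 -0.98694427  0.18370044]
```

View pics/w14.png

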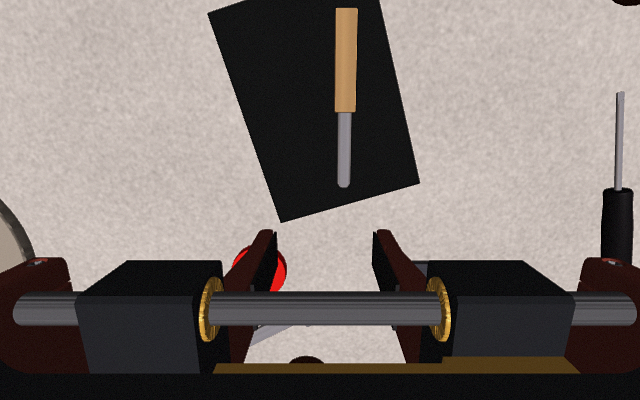

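View pics/s14.png

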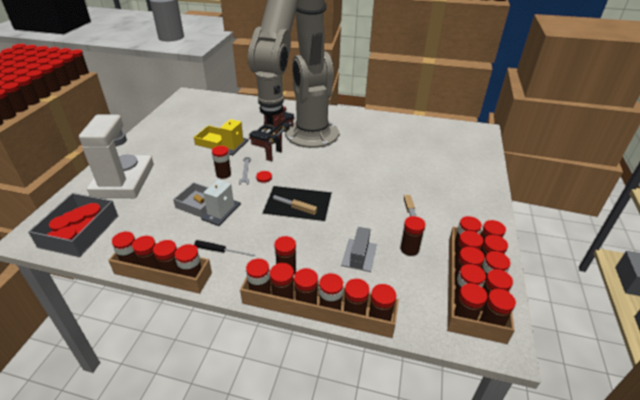

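View pics/t14.png

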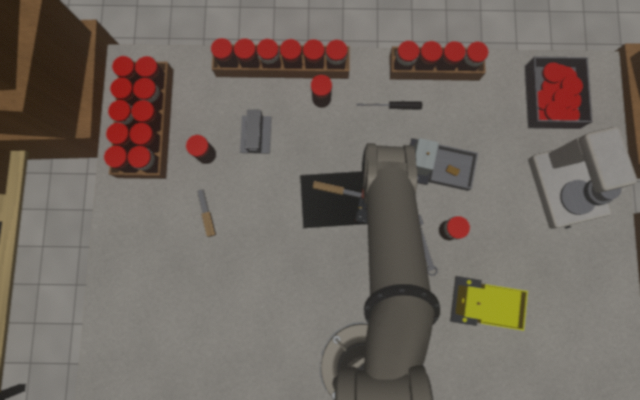

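```bash
python3 -c "
from bench import r
print(r.sign_off(), r.get_obs()['t'])"
```

```text
the job is handed in; nothing more can be done
the job is handed in; nothing more can be done
```

The worn bush is out of the block and in the steel tray. The drift lies flat on the black mat, released, and the job is handed in at about 24 s on the robot's clock.

- **Drift out of the sleeve:** I gripped it by the nose and pulled it straight out. I then laid it on the mat and took it again by its square grip.
- **Driving the bush:** I measured the block with the wrist camera. Its sizes came out at 79.8 x 54.9 mm, against 80 x 55 mm given. The nose went in without touching the rim. The force readings, taken between pushes, were 8 to 15 N with almost no side force, and fell to zero when the bush came free. I pushed on to an estimated depth of about 60 mm.
- **Final checks:**
  - The last top and scene pictures show the bush in the tray.
  - The last wrist picture shows the drift wholly on the mat.
  - In those pictures the jars, screwdriver, punch and yellow look-alike are where they were; the lid and wrench show in the scene picture, but the arm half hid them in the top one.
  - The gripper is open and clear of everything, at about 190 mm height.
- **What disagreed:**
  - The wrist camera's calibration shifted by about 1 mm during the run. I corrected for it by using the gripped drift itself as the reference.
  - The network missed the bush in the scene picture taken after the drive, where the arm partly blocks the view; it found the bush in the top picture, and by eye it shows in both.

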